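# Change the photometer to its green filter

### The job

Change the filter photometer over to its green filter. First push the orange lamp shutter tab all the way to its closed end (red dot), then push the turret round by its upright tabs, click by click, until the green filter stands clicked in under the lamp arm, and finally push the shutter tab all the way back open (white dot). Keep the shutter closed whenever you touch the turret, so that no unfiltered light reaches the detector; only push gently with the fingers, do not shove or lift the photometer, and leave the other things where they are.

Things in the scene. Friction and masses are not known exactly. Their poses are not given: they have to be found in the camera images.
- photometer: Loose off-white bench instrument, about 3.2 kg, on four rubber feet; stays put when pushed with under about 12 N. Origin on its underside, on the turret's axis; own x points away from its front panel (display, keys; faces the robot), y to its left, z up. Housing x +-72 mm, y -72 to +112 mm, grey deck 38 mm high; round black cover, 25 mm wide, 46 mm high, at x -50, y +88 mm
- lamp_arm (a point): centre of the flat top of the lamp arm, at photometer x 0, y +54 mm, 92 mm high. The arm is 48 mm wide (x +-24 mm), runs over y +12 to +96 mm, underside 70 mm high, and is carried by the lamp house on the left (x +-38, y +78 to +112 mm), whose top is level with the arm's. Round black snout, 31 mm wide, below it at y +34 mm
- turret_hub (a point): centre of the turret's hub, on its axis, at photometer x 0, y 0, 55 mm high. Dark disc of 52 mm radius, top 49 mm high, with five round filters of 24 mm on a 34 mm radius (cells rise 2 mm), at angles 1.571 + turret joint + k*1.257 from the photometer's x towards its y: k = 0 green, 1 red, 2 yellow, 3 blue, 4 clear (pale grey)
- turret (a joint): Turret angle (rad), counter-clockwise from above positive, endless both ways; 0 or a multiple of 6.283 = green filter under the lamp. A ball detent draws it into the nearest of five stations 1.257 apart; it starts at one of the four others (rarely balanced between two of them). About 4 to 6 N at a tab turn it; pushed past half a step it snaps on into the next station by itself
- green_filter (a point): centre of the green filter's upper face, on the turret, 51 mm high
- green_tab (a point): centre of the top of the green filter's tab, 66 mm high. Each filter has such an upright tab at its own angle, centred on a 61 mm radius: 8 mm thick along the circle, 13 mm radially, rising from the disc's level (49 mm) to 66 mm, tipped in the filter's colour. All tabs pass freely under the arm; the space beside and in front of the turret is open
- lamp_port (a point): point under the lamp arm's black snout where the working filter stands: photometer x 0, y +34 mm, 51 mm high. Surroundings: a tall cell sorter cabinet stands close behind the photometer and to its left, a pink rack with tubes behind it on the right, a monitor on the near right: swing in from above the open bench between robot and photometer
- shutter (a joint): Position of the lamp shutter (m) along the photometer's y: 0 = open (tab at y +30 mm, beside the white dot), 0.024 = closed (tab at y +54 mm, nearer the lamp house, beside the red dot). It starts open (within 2 mm). About 2 N of friction; it stays where it is left; end stops both ways
- shutter_tab (a point): centre of the top of the orange upright shutter tab on the arm, 111 mm high; the tab is 8 mm thick along its slide (photometer y), 14 mm wide, and stands 18 mm above the arm's flat top
- buffer_bottle: loose white bottle with a blue cap, 48x48x104 mm, right of the work; origin under its centre; a bystander
- vortex_mixer: loose white domed vortex mixer with a blue cup, 100x100x67 mm, on the right; origin under its centre; a bystander
- tip_box: loose blue pipette tip box with a clear lid, 68x112x71 mm, on the right; origin under its centre; a bystander
- conical_1: loose 15 ml conical tube with an orange cap lying on the bench right of the photometer, 117 mm long (own y), 22 mm thick; a bystander

How it is judged (in metres and radians):
On the way, in this order (a step that is already met when the one before it is completed fails the run):
1. the shutter is pushed fully closed (value of joint shutter above 0.0205 m), for 0.2 s.
2. with the shutter closed, the green filter stands clicked in under the lamp (horizontal distance between green_filter and lamp_port below 0.004 m and value of joint shutter above 0.018 m), for 0.3 s.
At the end, for the whole second after the job is handed in: The green filter is within 4 mm of the lamp port in plan (clicked in), the shutter is within 3.5 mm of its open end, and the photometer stands level and at rest (horizontal distance between green_filter and lamp_port below 0.004 m and value of joint shutter below 0.0035 m and angle between photometer's own z axis and vertical below 0.03 rad and linear speed of photometer below 0.01 m/s); the robot touches nothing.
It fails at once if the turret is pushed while the shutter is not closed (less than 17 mm of its 24 mm) (value of joint shutter below 0.017 m and contact force between any of the fingers, the arm and turret above 0.7 N).
It fails at once if a tab is clamped or forced (over 40 N) (contact force between the fingers and turret above 40 N or contact force between the fingers and shutter above 40 N).
It fails at once if the photometer is shoved (over 20 mm), lifted or tipped (distance of photometer from where it was at the start of the episode above 0.02 m or height (world z) of photometer above 0.008 m or angle between photometer's own z axis and vertical above 0.06 rad).
It fails at once if a bystander is moved by more than 20 mm (distance of any of buffer_bottle, vortex_mixer, tip_box, conical_1 from where it was at the start of the episode above 0.02 m).
It also fails if it takes over 64 s, if anything falls off the work surface, if the arm or the gripper's body presses on something with over 40 N, if the wrist force passes 120 N, or if a joint passes its speed limit or range.

### The arm

A 6-joint arm with a two-finger parallel gripper is mounted at the origin on the work surface; the furniture and walls round the work are solid. World frame = base frame: x ahead of the robot, y to its left, z up, the work surface at z = 0. Lengths are in m, angles in degrees, forces in N, time in s.
With the tool pointing down it reaches from about 0.4 to 0.825 m from the base axis. Payload 7 kg.
Tool frame: the origin (TCP) lies at the very end of the fingers, on their centre line; the grasp point (between the pads) lies hold_point_z behind it (hold_point_z is the distance from the TCP to the grasp point, in m); z points along the fingers, y is the direction in which the jaws open and shut (so a half turn about z gives the same grasp; the last joint's range is limited). The gripper opens to 88 mm and grips with 3 to 60 N. Pads are 19 mm wide; open, the fingers measure 130 mm over their backs; the gripper's body (78 mm by 193 mm) begins 47 mm behind the grasp point.
Start: joints at [81.538, 20.546, 0.682, 0, -70.136, -16.507], TCP at [0.285, 0.612, 0.227] pointing down, gripper open.
Joint ranges: [-176.03, 176.03], [-82.01, 121.73], [-58.28, 71.71], [-173.87, 95.51], [-174.79, -0.11], [-173.66, 173.66]. Speed limits (degrees/s): [136.94, 136.94, 172.46, 180, 180, 180].

### API

Orientations are given as [roll, pitch, yaw] about the fixed x, y, z axes, in that order (R = Rz(yaw) Ry(pitch) Rx(roll)).
In Python, from plant import get_obs, snapshot, close_job, hold_point_z gives the robot as it stands. The module is installed in compiled form; this text tells all that it offers.
- The arm moves only by the tool jog_arm, never from a script. Its argument "commands" is a list of rows, each a list of 4 numbers: the shift along the world's x, y, z in mm, then the turn about the world's z in degrees. In form: [[x, y, z, turn], ...]. A call has exactly 10 rows; each row shifts and turns the commanded pose from where the row before left it; what a row does not reach is not made up. A row lasts 1/12 s, in which the tool goes at most 41.7 mm and 7.16 degrees, less where a joint would pass 70% of its speed; a pose out of reach is approached as far as the arm can. A call is refused whole if a number of a shift passes 41.7 or a number of a turn 7.16, either way. A call with a gripper value outside its range is refused whole. "fingers" is the finger opening in mm, from 0 to 87.6, set as the call begins (left out, the last holds). The fingers move at their own pace and stop on an object; the grip force is fixed at half the most. Time passes only in rows, so rows that do not move let the fingers close, or fill a call up. It gives the time, the measured TCP pose, the force and the opening at its end, in the units of the state.
- get_obs(): the state, without advancing time (a new reading comes with each control period).
- snapshot(name): name is "scene" or "top" or "wrist"; returns a dict with "image" (384x512x3 uint8, red, green, blue), "fov_y" (degrees; the focal length in pixels is half the picture's height over the tangent of half this angle, whatever the lens; pixels are square), "cx", "cy" (the principal point, pixels), "rvec" (rotation vector, rad) and "tvec" (3), from world to camera coordinates, as OpenCV has them; the wrist camera has in their place "mount" (4x4, takes a point from camera to tool coordinates, whose origin is the TCP and whose axes are the flange's). Camera axes: x right, y down, z forward; pixel columns grow to the right and rows downward; lengths in m; the calibration is good to about 2 mm. A picture is of the moment at which its call begins: read the wrist's pose just before it. There is no depth.
- close_job(): hands the job in, once; it reports no verdict.
The state is a dict: "clock": time; "joint_pos": joint angles; "qvel": joint speeds; "tau": joint torques, N m; "tool_pos": TCP position; "orientation": TCP orientation; "force": force on the tool from outside, world axes, zero at the start; "moment": the same for the moment, N m; "opening": finger opening in m.
Only numpy, scipy, OpenCV 4.12 (cv2) and the standard library are available. Lean on these libraries where they do the work, as an engineer would, in place of code of your own. Each camera call takes 0.05 s, during which the arm holds its last target.

## Working session

There is one attempt and no reset: what is moved stays moved. The work goes in short steps, Python scripts to look and compute and a tool call to move; the robot and the scene stay as the last step left them, time stands still between calls to the robot, and variables do not carry over. Pictures are saved under pics/ and viewed, and the job is handed in when it is done.

Besides the shell and the picture viewer there is one more tool, called after "Call:" as a command line: name --pt "numbers of a row" for each row, then --argument value for the rest. jog_arm: Moves the arm, as the interface text tells. Its arguments: {"type":"object","properties":{"commands":{"type":"array","items":{"type":"array","items":{"type":"number"}}},"fingers":{"type":"number"}},"required":["commands"]}

```bash
mkdir -p pics
cat > h.py <<'E'
import numpy as np, cv2
from plant import get_obs, snapshot, hold_point_z
def save(n,img,scale=1,crop=None):
    if crop: x0,y0,x1,y1=crop; img=img[y0:y1,x0:x1]
    if scale!=1: img=cv2.resize(img,None,fx=scale,fy=scale,interpolation=cv2.INTER_CUBIC)
    cv2.imwrite(f'pics/{n}.png',img[:,:,::-1])
def cam(s):
    f=s['image'].shape[0]/2/np.tan(np.radians(s['fov_y'])/2)
    K=np.array([[f,0,s['cx']],[0,f,s['cy']],[0,0,1.]])
    R=cv2.Rodrigues(np.array(s['rvec'],float))[0]; t=np.array(s['tvec'],float).ravel()
    return K,R,t
def onz(s,u,v,z):
    K,R,t=cam(s); d=R.T@np.linalg.inv(K)@np.array([u,v,1.]); c=-R.T@t
    return c+d*(z-c[2])/d[2]
def proj(s,P):
    K,R,t=cam(s); q=K@(R@np.asarray(P,float).T+t[:,None] if np.ndim(P)>1 else (R@np.array(P)+t)[:,None]); return (q[:2]/q[2]).T
E
python3 - <<'E'
from h import *
print(get_obs(), hold_point_z if not callable(hold_point_z) else hold_point_z())
for n in ['scene','top','wrist']:
    s=snapshot(n); save(n+'0',s['image'],1.5)
    np.save(f'{n}0.npy',s,allow_pickle=True)
    print(n,{k:v for k,v in s.items() if k!='image'})
E
```

```text
{'clock': 0.0, 'joint_pos': array([ 8.15377508e+01,  2.05931907e+01,  6.33146743e-01, -1.86550325e-02,
       -7.01343623e+01, -1.65079670e+01]), 'qvel': array([-0.03763627, -0.00100213,  0.05073292, -0.00905608, -0.0314197 ,
        0.08961368]), 'tau': array([-3.92526545e-04, -5.82717705e+01,  2.93058264e+01,  6.99741304e+00,
        6.99909084e-03, -1.47222440e-04]), 'tool_pos': array([0.28476557, 0.61146025, 0.2256027 ]), 'orientation': array([ 1.79904502e+02, -1.00140061e-02, -2.49765616e+01]), 'force': array([0.38860505, 0.19788073, 0.00668761]), 'moment': array([-0.00480787, -0.06407639,  0.0136244 ]), 'opening': 0.0875205518958631} 0.0188
scene {'fov_y': 56.75161818007847, 'cx': 252.16120408079726, 'cy': 192.91502505937183, 'rvec': array([ 0.63366264, -2.69358892,  1.05827046]), 'tvec': array([0.39053999, 0.3304248 , 0.68091545])}
top {'fov_y': 48.745141638746766, 'cx': 252.4872408708793, 'cy': 193.30284199770935, 'rvec': array([ 2.15699769, -2.15931598,  0.06997871]), 'tvec': array([-0.11033212,  0.5296514 ,  1.01548172])}
wrist {'fov_y': 68.63843232535288, 'cx': 252.62459142623837, 'cy': 188.5053195145526, 'mount': array([[ 1.44484446e-04, -9.54845562e-01, -2.97102561e-01,
         8.00600471e-02],
       [ 9.99999770e-01,  3.34742863e-04, -5.89504594e-04,
         1.53042708e-04],
       [ 6.62338807e-04, -2.97102407e-01,  9.54845391e-01,
        -1.58710105e-01],
       [ 0.00000000e+00,  0.00000000e+00,  0.00000000e+00,
         1.00000000e+00]])}
```

View pics/scene0.png

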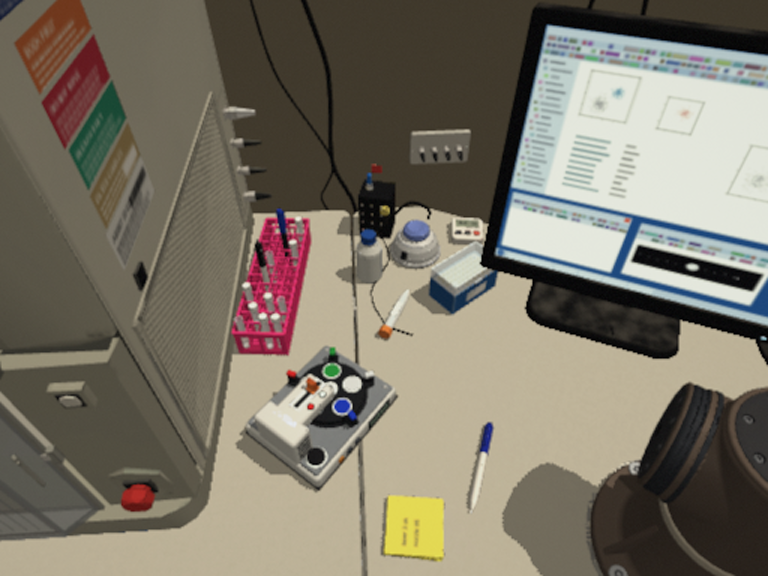

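View pics/top0.png

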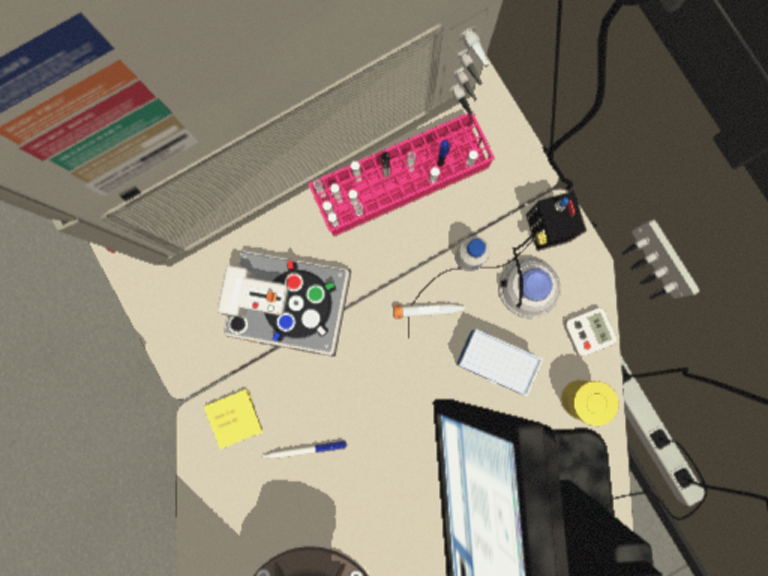

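View pics/wrist0.png

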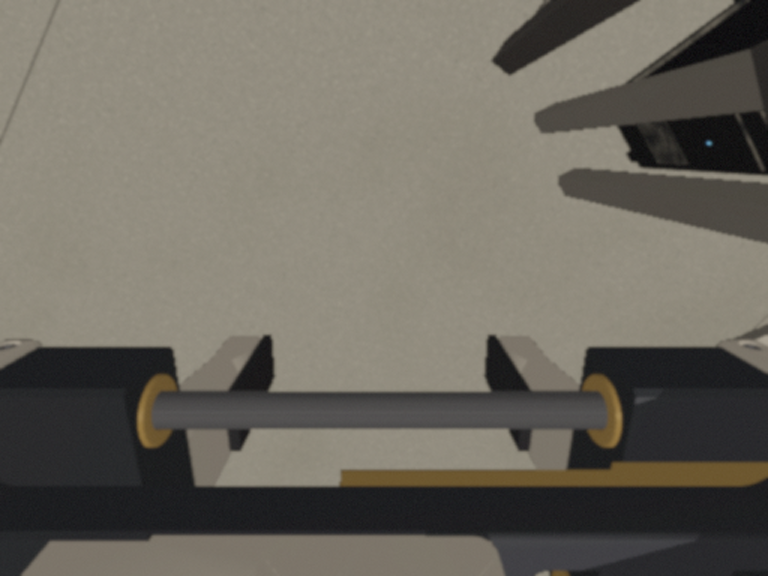

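Run:
```python
from h import *
for n in ['top','scene']:
    s=np.load(n+'0.npy',allow_pickle=True).item()
    K,R,t=cam(s); print(n,'cam',-R.T@t)
    for P in [[0,0,0],[.5,0,0],[.285,.612,.22],[.6,.2,0]]: print(P,proj(s,P)*1.5)
    save(n+'0c',s['image'],6 if n=='top' else 6,(135,155,245,245) if n=='top' else (150,220,275,330))
```

```text
top cam [ 0.43084807 -0.14230304  1.05736781]
[0, 0, 0] [[309.66190349 621.52108881]]
[0.5, 0, 0] [[312.85814086 309.03885552]]
[0.285, 0.612, 0.22] [[-171.27397443  460.99778634]]
[0.6, 0.2, 0] [[195.99877052 250.38415175]]
scene cam [0.24187161 0.37156674 0.72717547]
[0, 0, 0] [[684.04952714 548.10776949]]
[0.5, 0, 0] [[342.54120165 397.1431013 ]]
[0.285, 0.612, 0.22] [[  62.12451052 1385.08437234]]
[0.6, 0.2, 0] [[210.4605527  480.68807561]]
```

View pics/top0c.png

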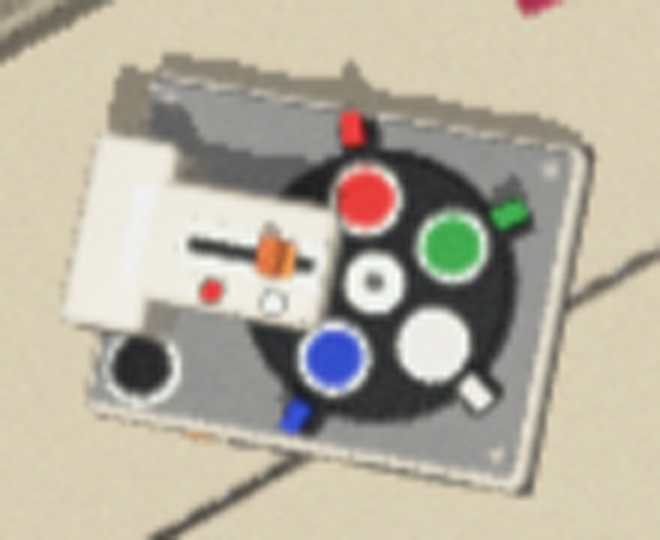

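View pics/scene0c.png

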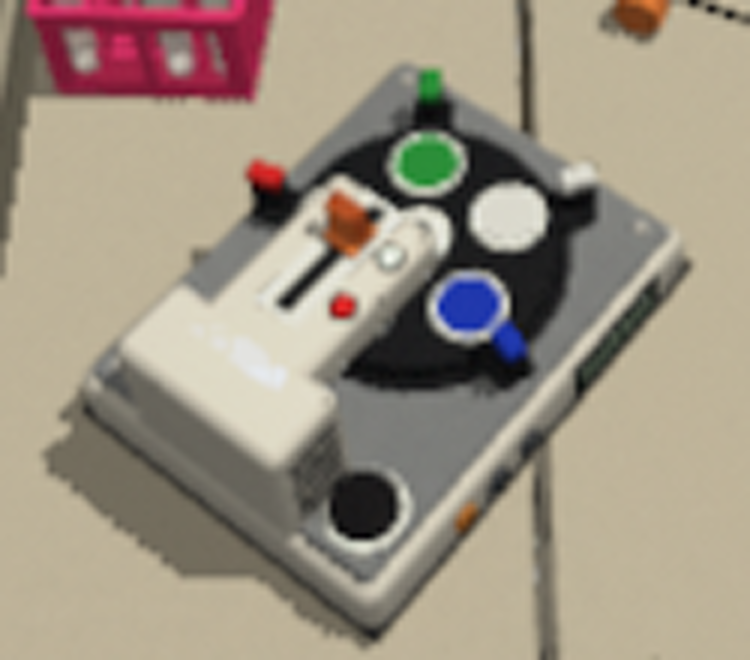

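```bash
cat > fit.py <<'E'
from h import *
from scipy.optimize import least_squares
top=np.load('top0.npy',allow_pickle=True).item(); sc=np.load('scene0.npy',allow_pickle=True).item()
C=dict(green=0,red=1,yellow=2,blue=3,clear=4)
def loc(name,tj):
    if name=='hub': return [0,0,.055]
    if name=='cover': return [-.05,.088,.046]
    k,c=name.split('_'); a=np.pi/2+tj+C[c]*2*np.pi/5
    r,z=(.034,.051) if k=='f' else (.061,.066)
    return [r*np.cos(a),r*np.sin(a),z]
obsT={'hub':(375,282),'f_red':(366,199),'f_green':(452,245),'f_clear':(433,345),'f_blue':(333,358),'cover':(140,365),'t_red':(351,128),'t_green':(511,213),'t_clear':(477,393),'t_blue':(296,415)}
obsS={'f_green':(428,162),'f_clear':(508,216),'f_blue':(469,305),'cover':(364,506),'t_green':(430,83),'t_red':(266,176),'t_clear':(578,178),'t_blue':(510,341)}
def W(p,x,y,yaw):
    c,s=np.cos(yaw),np.sin(yaw); return np.array([x+c*p[0]-s*p[1],y+s*p[0]+c*p[1],p[2]])
def res(q,which='both'):
    r=[]
    if which!='S':
        for n,(u,v) in obsT.items(): r+=list(proj(top,W(loc(n,q[3]),*q[:3]))[0]-(np.array([u,v])+.5)/6-[135-.5,155-.5])
    if which!='T':
        for n,(u,v) in obsS.items(): r+=list(proj(sc,W(loc(n,q[3]),*q[:3]))[0]-(np.array([u,v])+.5)/6-[150-.5,220-.5])
    return np.array(r)
for w in ['T','S','both']:
    o=least_squares(res,[.55,.05,-.19,-2.5],kwargs=dict(which=w)); print(w,o.x,np.sqrt(np.mean(o.fun**2)))
q=o.x; print(np.round(res(q).reshape(-1,2),2))
np.save('q.npy',q)
for n,p in dict(shut0=[0,.030,.111],shut1=[0,.054,.111],g=loc('t_green',q[3]),r=loc('t_red',q[3]),c=loc('t_clear',q[3]),b=loc('t_blue',q[3])).items(): print(n,W(p,*q[:3]))
E
python3 fit.py
```

```text
T [ 0.50706929  0.02034057 -0.18858312 -2.50565328] 0.15600973916870353
S [ 0.50537952  0.02354108 -0.18153555 -2.50772775] 0.22221656398341097
both [ 0.50646114  0.02167455 -0.18403422 -2.51008175] 0.5465487256567986
[[-0.63  0.25]
 [-0.55  0.2 ]
 [-0.36  0.38]
 [-0.36  0.15]
 [-0.26  0.23]
 [-0.68  0.49]
 [-0.46  0.13]
 [-0.69  0.19]
 [-0.75  0.15]
 [-0.81  0.57]
 [-0.03 -0.38]
 [ 0.22 -0.5 ]
 [ 0.11 -0.47]
 [-0.06 -1.37]
 [ 0.07 -0.69]
 [-0.04 -1.16]
 [-0.02 -0.98]
 [-0.27 -0.97]]
shut0 [0.51195106 0.05116795 0.111     ]
shut1 [0.51634299 0.07476267 0.111     ]
g [ 0.53285536 -0.0333195   0.066     ]
r [0.56691985 0.02978284 0.066     ]
c [ 0.46231495 -0.02042194  0.066     ]
b [0.45278308 0.05065154 0.066     ]
```

Run:
```python
from h import *
s=np.load('top0.npy',allow_pickle=True).item()
for (u,v) in [(175,262),(240,230),(300,185),(500,0),(110,245),(145,345)]: print('z0',(u,v),onz(s,u/1.5,v/1.5,0))
for (u,v) in [(310,185),(335,235),(495,160)]: print('rack',(u,v),onz(s,u/1.5,v/1.5,.08))
for z in (0.1,.25,.5): print('mon',[onz(s,u/1.5,v/1.5,z).round(3) for u,v in [(435,400),(450,575)]])
s=np.load('scene0.npy',allow_pickle=True).item()
for (u,v) in [(195,515),(215,470),(235,300),(250,212)]: print('sc',(u,v),onz(s,u/1.5,v/1.5,0))
```

```text
z0 (175, 262) [0.58025705 0.23537663 0.        ]
z0 (240, 230) [0.63465101 0.12555446 0.        ]
z0 (300, 185) [0.71186987 0.02417253 0.        ]
z0 (500, 0) [ 1.03722586 -0.32075791  0.        ]
z0 (110, 245) [0.60993568 0.34826833 0.        ]
z0 (145, 345) [0.44006105 0.28182567 0.        ]
rack (310, 185) [ 0.69048675 -0.00424254  0.08      ]
rack (335, 235) [ 0.61050509 -0.04427542  0.08      ]
rack (495, 160) [ 0.72824429 -0.29481728  0.08      ]
mon [array([ 0.358, -0.197,  0.1  ]), array([ 0.108, -0.217,  0.1  ])]
mon [array([ 0.369, -0.188,  0.25 ]), array([ 0.158, -0.205,  0.25 ])]
mon [array([ 0.388, -0.174,  0.5  ]), array([ 0.243, -0.186,  0.5  ])]
sc (195, 515) [0.58832298 0.24690602 0.        ]
sc (215, 470) [0.60420763 0.18469291 0.        ]
sc (235, 300) [ 0.77819527 -0.09164981  0.        ]
sc (250, 212) [ 0.90634892 -0.3140639   0.        ]
```

Call:
jog_arm --pt "4 -20 0 1.45" --pt "5 -32 0 1.45" --pt "5 -32 0 1.45" --pt "5 -32 0 1.45" --pt "5 -32 0 1.45" --pt "5 -32 0 1.45" --pt "5 -32 0 1.45" --pt "5 -32 0 1.45" --pt "5 -32 0 1.45" --pt "5 -32 0 1.45" --fingers 26

```text
clock: 0.98
tool_pos: [0.3338, 0.3022, 0.2264]
orientation: [180.0, 0.0, -10.4]
force: [1.2, -0.7, 1.4]
opening: 0.028
```

Call:
jog_arm --pt "6 -32 0 0" --pt "6 -32 0 0" --pt "6 -32 0 0" --pt "6 -32 0 0" --pt "6 -32 0 0" --pt "6 -32 0 0" --pt "6 -32 0 0" --pt "6 -20 0 0" --pt "4 -10 0 0" --pt "0 0 0 0"

```text
clock: 1.82
tool_pos: [0.386, 0.0481, 0.2265]
orientation: [180.0, 0.0, -10.6]
force: [0.1, -0.3, -0.7]
opening: 0.026
```

Run:
```python
from h import *
o=get_obs(); s=snapshot('wrist'); s['obs']=o; np.save('wrist1.npy',s,allow_pickle=True); save('wrist1',s['image'],1.5)
print(o['clock'],o['tool_pos'],o['orientation'],o['force'],o['opening'])
```

```text
1.8167 [0.38603952 0.04810594 0.22652447] [ 1.79991594e+02  2.51928415e-03 -1.06214292e+01] [ 0.09428171 -0.31217842 -0.6671319 ] 0.02603533229076282
```

View pics/wrist1.png

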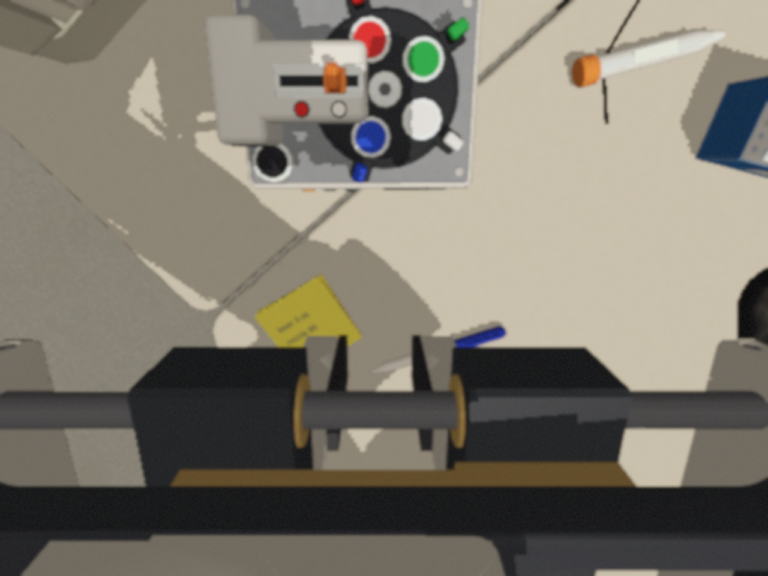

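Run:
```python
from h import *
s=np.load('wrist1.npy',allow_pickle=True).item(); save('wrist1c',s['image'],4,(130,0,330,130))
```

```text
(no output)
```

View pics/wrist1c.png

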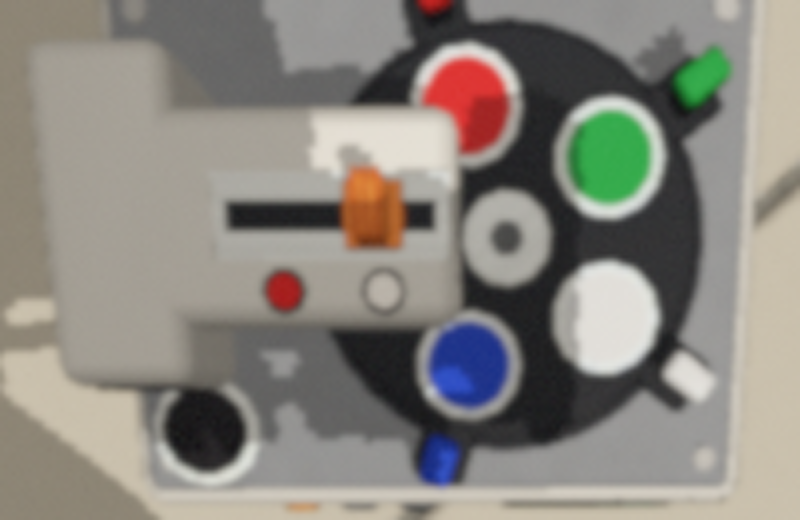

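```bash
cat > fitw.py <<'E'
from fit import *
from scipy.spatial.transform import Rotation as Ro
def wcam(s):
    o=s['obs']; T=np.eye(4); T[:3,:3]=Ro.from_euler('xyz',o['orientation'],degrees=True).as_matrix(); T[:3,3]=o['tool_pos']
    M=np.linalg.inv(T@np.array(s['mount'])); s['rvec']=cv2.Rodrigues(M[:3,:3])[0].ravel(); s['tvec']=M[:3,3]; return s
def fitw(s,obsW,sc,x0,y0,q0):
    def r(q): return np.array([proj(s,W(loc(n,q[3]),*q[:3]))[0]-(np.array(p)+.5)/sc-[x0-.5,y0-.5] for n,p in obsW.items()]).ravel()
    o=least_squares(r,q0); return o.x,np.sqrt(np.mean(o.fun**2))
E
python3 - <<'E'
from fitw import *
s=wcam(np.load('wrist1.npy',allow_pickle=True).item())
ob={'hub':(507,238),'f_red':(467,104),'f_green':(610,157),'f_clear':(606,317),'f_blue':(468,364),'cover':(205,428),'t_green':(704,76),'t_clear':(690,376),'t_blue':(439,457)}
q,e=fitw(s,ob,4,130,0,[.5,.02,-.18,-2.5]); print(q,e)
for u,v in [(365,190),(345,180),(385,185)]: 
    p=onz(s,(u+.5)/4-.5+130,(v+.5)/4-.5,.111); c,S=np.cos(q[2]),np.sin(q[2]); d=p[:2]-q[:2]; print('tab',p, c*d[0]+S*d[1],-S*d[0]+c*d[1])
for qq in (q,(q+2*np.load('q.npy'))/3):
  for n,p in dict(shut0=[0,.030,.111],shut1=[0,.054,.111]).items(): print(n,W(p,*qq[:3]))
print(get_obs()['orientation'])
E
```

```text
T [ 0.50706929  0.02034057 -0.18858312 -2.50565328] 0.15600973916870353
S [ 0.50537952  0.02354108 -0.18153555 -2.50772775] 0.22221656398341097
both [ 0.50646114  0.02167455 -0.18403422 -2.51008175] 0.5465487256567986
[[-0.63  0.25]
 [-0.55  0.2 ]
 [-0.36  0.38]
 [-0.36  0.15]
 [-0.26  0.23]
 [-0.68  0.49]
 [-0.46  0.13]
 [-0.69  0.19]
 [-0.75  0.15]
 [-0.81  0.57]
 [-0.03 -0.38]
 [ 0.22 -0.5 ]
 [ 0.11 -0.47]
 [-0.06 -1.37]
 [ 0.07 -0.69]
 [-0.04 -1.16]
 [-0.02 -0.98]
 [-0.27 -0.97]]
shut0 [0.51195106 0.05116795 0.111     ]
shut1 [0.51634299 0.07476267 0.111     ]
g [ 0.53285536 -0.0333195   0.066     ]
r [0.56691985 0.02978284 0.066     ]
c [ 0.46231495 -0.02042194  0.066     ]
b [0.45278308 0.05065154 0.066     ]
[ 0.50678852  0.02153495 -0.18351031 -2.51826264] 0.36764303339094634
tab [0.51458618 0.05270578 0.111     ] 0.0019786169664748558 0.032070380372120705
tab [0.51734572 0.05660211 0.111     ] 0.003980810733937496 0.036404861451744375
tab [0.51474903 0.04815442 0.111     ] 0.0029692699890245698 0.027625158554186492
shut0 [0.51226298 0.05103122 0.111     ]
shut1 [0.51664255 0.07462824 0.111     ]
shut0 [0.51205503 0.05112238 0.111     ]
shut1 [0.51644284 0.07471787 0.111     ]
[ 1.79994550e+02  1.02902445e-02 -1.06168777e+01]
```

Call:
jog_arm --pt "15 1 0 0" --pt "16 1 0 0" --pt "16 1 0 0" --pt "16 1 0 0" --pt "16 0 0 0" --pt "16 0 0 0" --pt "16 0 0 0" --pt "16 0 -20 0" --pt "0 0 -30 0" --pt "0 0 -10 0"

```text
clock: 2.7
tool_pos: [0.5113, 0.0543, 0.1627]
orientation: [179.9, 0.3, -10.5]
force: [-0.9, -1.0, -0.6]
opening: 0.0261
```

Run:
```python
from h import *
o=get_obs(); s=snapshot('wrist'); s['obs']=o; save('wrist2',s['image'],1.5)
print(o['clock'],o['tool_pos'],o['orientation'],o['force'],o['opening'])
s=snapshot('scene'); save('scene2',s['image'],5,(140,170,290,290))
```

```text
2.7 [0.51130901 0.05431381 0.16269967] [179.88003534   0.27408445 -10.49866424] [-0.92468336 -0.96266193 -0.55650253] 0.026076971287598328
```

View pics/wrist2.png

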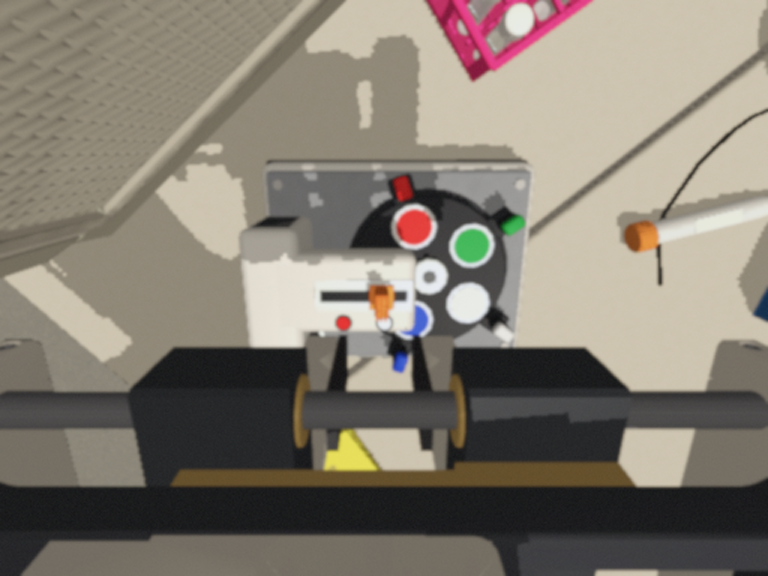

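View pics/scene2.png

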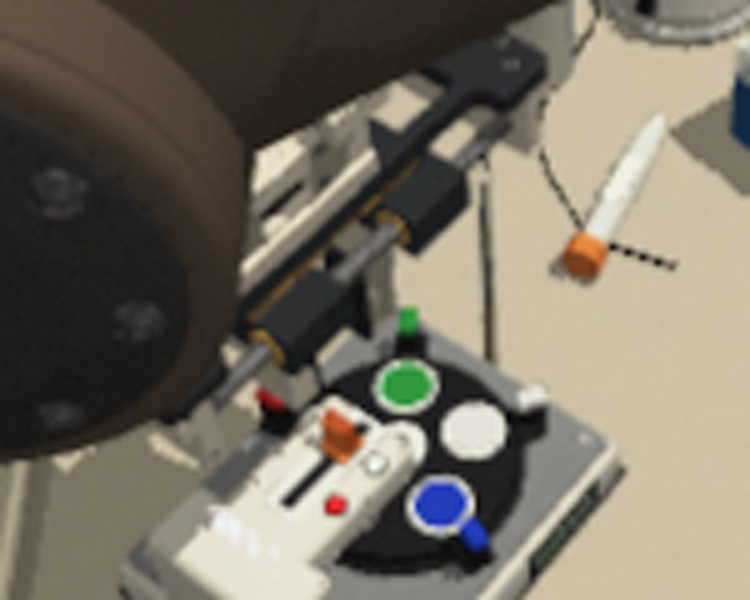

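Call:
jog_arm --pt "0 0 0 0" --pt "0 0 -15 0" --pt "0 0 -15 0" --pt "0 0 -10 0" --pt "0 0 -6 0" --pt "0 0 0 0" --pt "0 0 0 0" --pt "0 0 0 0" --pt "0 0 0 0" --pt "0 0 0 0"

```text
clock: 3.63
tool_pos: [0.5133, 0.054, 0.1212]
orientation: [-180.0, -0.1, -10.5]
force: [-0.4, 0.5, 0.4]
opening: 0.0258
```

Run:
```python
from h import *
o=get_obs(); s=snapshot('wrist'); s['obs']=o; save('wrist3',s['image'],1.5); 
print(o['clock'],o['tool_pos'],o['orientation'],o['force'],o['opening'])
s=snapshot('scene'); save('scene3',s['image'],5,(140,190,290,310))
```

```text
3.6333 [0.51331748 0.05401896 0.12120596] [-1.79965433e+02 -5.30494802e-02 -1.04665107e+01] [-0.43025241  0.52269464  0.35067117] 0.025773250817269028
```

View pics/wrist3.png

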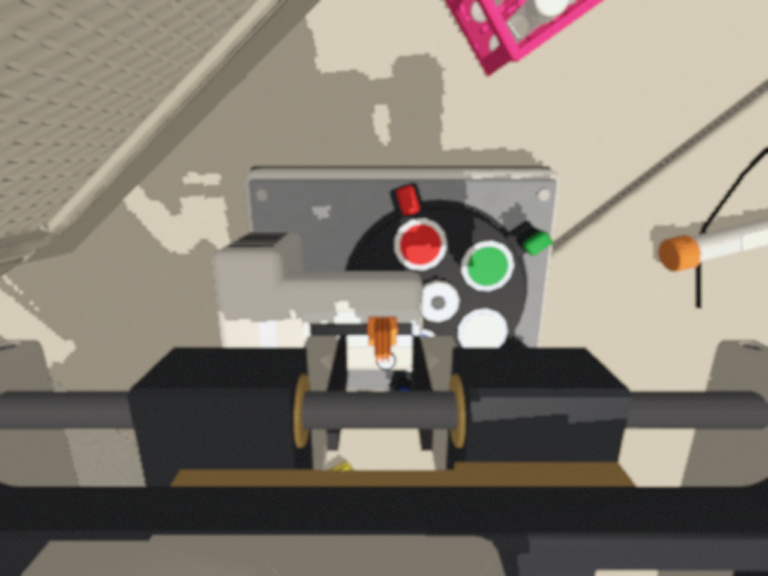

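View pics/scene3.png

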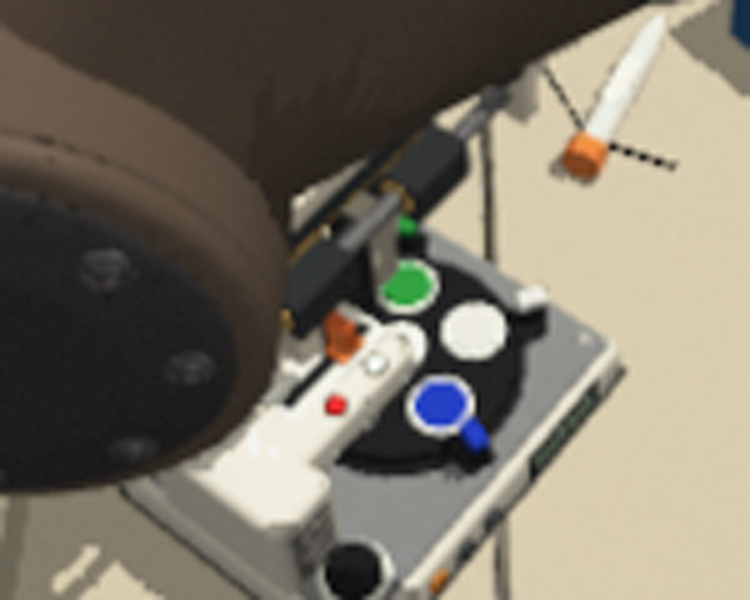

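Call:
jog_arm --pt "0 0 -6 0" --pt "0 0 -6 0" --pt "0 0 -5 0" --pt "0 0 -5 0" --pt "0 0 0 0" --pt "0 0 0 0" --pt "0 0 0 0" --pt "0 0 0 0" --pt "0 0 0 0" --pt "0 0 0 0"

```text
clock: 4.57
tool_pos: [0.5131, 0.054, 0.0988]
orientation: [-180.0, -0.0, -10.5]
force: [0.6, -0.4, 0.6]
opening: 0.026
```

Run:
```python
from h import *
o=get_obs(); s=snapshot('wrist'); s['obs']=o; save('wrist4',s['image'],4,(190,170,330,310)); 
print(o['clock'],o['tool_pos'],o['orientation'],o['force'],o['opening'])
```

```text
4.5667 [0.51309893 0.05395106 0.09880294] [-1.79984758e+02 -2.32632304e-02 -1.04674175e+01] [ 0.55663057 -0.43598529  0.64325922] 0.02600528050270851
```

View pics/wrist4.png

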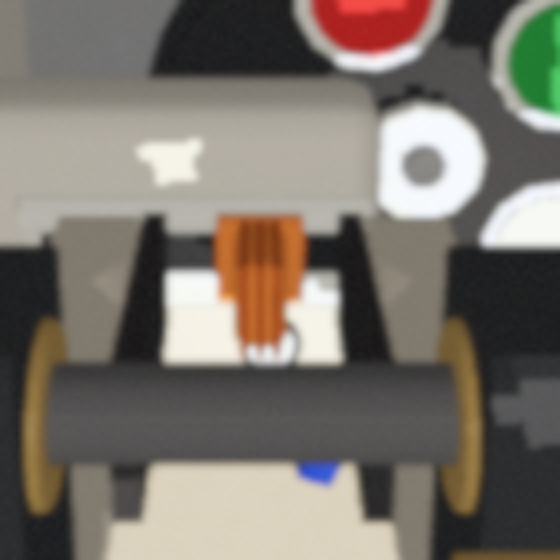

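Call:
jog_arm --pt "0.5 2.9 0 0" --pt "0.5 2.9 0 0" --pt "0.5 2.9 0 0" --pt "0.6 2.9 0 0" --pt "0.6 2.9 0 0" --pt "0.6 2.9 0 0" --pt "0.6 2.9 0 0" --pt "0.5 2.9 0 0" --pt "0.4 2.4 0 0" --pt "0 0 0 0"

```text
clock: 5.45
tool_pos: [0.5179, 0.0801, 0.0985]
orientation: [-180.0, -0.0, -10.5]
force: [0.2, -0.4, -0.7]
opening: 0.026
```

Call:
jog_arm --pt "0.2 1 0 0" --pt "0 0 0 0" --pt "0.2 1 0 0" --pt "0 0 0 0" --pt "0.2 1 0 0" --pt "0 0 0 0" --pt "0 0 0 0" --pt "0 0 0 0" --pt "0 0 0 0" --pt "0 0 0 0"

```text
clock: 6.28
tool_pos: [0.5183, 0.0825, 0.0985]
orientation: [180.0, 0.0, -10.5]
force: [0.2, -0.6, -1.4]
opening: 0.0259
```

Run:
```python
from h import *
o=get_obs(); s=snapshot('wrist'); s['obs']=o; save('wrist5',s['image'],4,(190,170,330,310)); 
print(o['clock'],o['tool_pos'],o['orientation'],o['force'],o['opening'])
```

```text
6.2833 [0.5183056  0.08249161 0.09851902] [ 1.79999654e+02  4.72316414e-03 -1.04712647e+01] [ 0.19383312 -0.62950757 -1.36016908] 0.025916653954781724
```

View pics/wrist5.png

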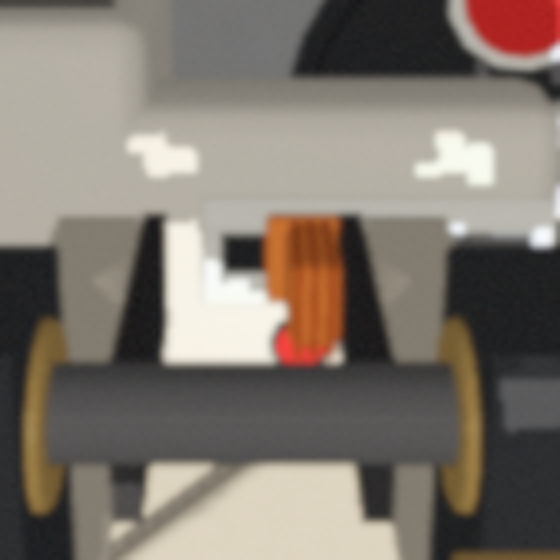

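Call:
jog_arm --pt "0.2 1 0 0" --pt "0 0 0 0" --pt "0 0 0 0" --pt "0.2 1 0 0" --pt "0 0 0 0" --pt "0 0 0 0" --pt "0 0 0 0" --pt "0 0 0 0" --pt "0 0 0 0" --pt "0 0 0 0"

```text
clock: 7.17
tool_pos: [0.5185, 0.0837, 0.0985]
orientation: [179.9, 0.0, -10.5]
force: [0.7, -5.9, 0.3]
opening: 0.026
```

Run:
```python
from h import *
o=get_obs(); s=snapshot('wrist'); s['obs']=o; save('wrist6',s['image'],4,(190,170,330,310)); 
print(o['clock'],o['tool_pos'],o['orientation'],o['force'],o['opening'])
```

```text
7.1667 [0.51850403 0.08367113 0.0985183 ] [ 1.79922862e+02  2.57657554e-02 -1.04733673e+01] [ 0.74319385 -5.86055234  0.33766557] 0.026018853690689882
```

View pics/wrist6.png

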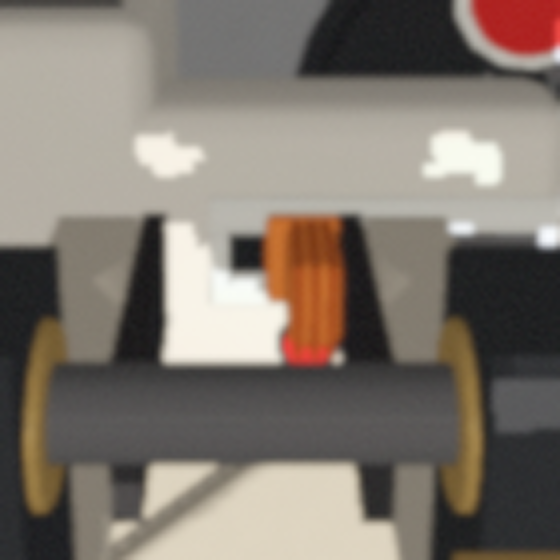

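Call:
jog_arm --pt "-0.5 -3 0 0" --pt "-0.6 -3 0 0" --pt "-0.5 -3 0 0" --pt "0 0 0 0" --pt "0 0 10 0" --pt "0 0 20 0" --pt "0 0 25 0" --pt "0 0 25 0" --pt "0 0 15 0" --pt "0 0 0 0"

```text
clock: 8.05
tool_pos: [0.5193, 0.0763, 0.1983]
orientation: [-179.8, -0.3, -10.4]
force: [1.5, -0.3, 0.6]
opening: 0.0264
```

Call:
jog_arm --pt "-12 -14 0 0" --pt "-13 -16 0 0" --pt "-13 -16 0 0" --pt "-13 -16 0 0" --pt "-13 -16 0 0" --pt "-13 -14 0 0" --pt "-9 -8 0 0" --pt "0 0 0 0" --pt "0 0 0 0" --pt "0 0 0 0" --fingers 0

```text
clock: 8.88
tool_pos: [0.4317, -0.0243, 0.1939]
orientation: [-180.0, -0.0, -10.5]
force: [-0.4, 0.4, 0.8]
opening: 0.0004
```

Run:
```python
from h import *
o=get_obs(); s=snapshot('wrist'); s['obs']=o; np.save('wrist7.npy',s,allow_pickle=True); save('wrist7',s['image'],1.5); 
print(o['clock'],o['tool_pos'],o['orientation'],o['force'],o['opening'])
s=snapshot('scene'); save('scene7',s['image'],5,(140,190,290,310))
```

```text
8.8833 [ 0.43167048 -0.0243196   0.19386283] [-1.79979665e+02 -4.57532012e-02 -1.04737945e+01] [-0.39010317  0.42030191  0.82026124] 0.00038402293387940987
```

View pics/wrist7.png

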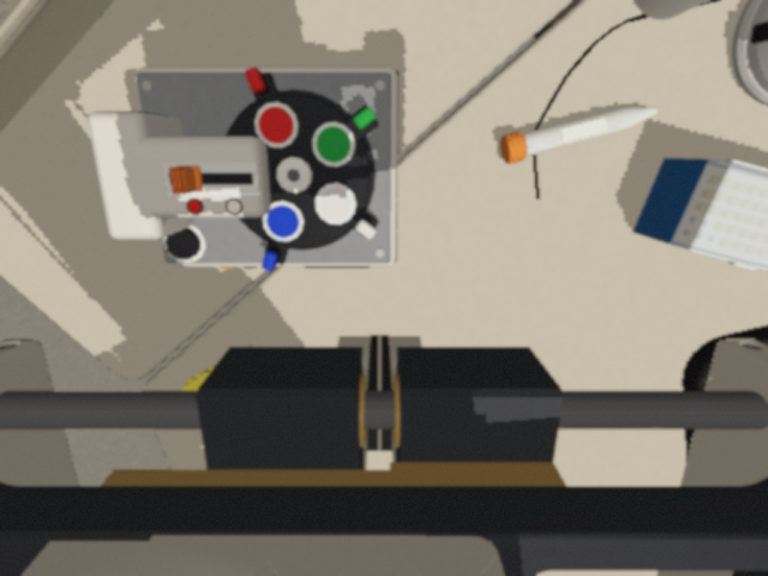

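View pics/scene7.png

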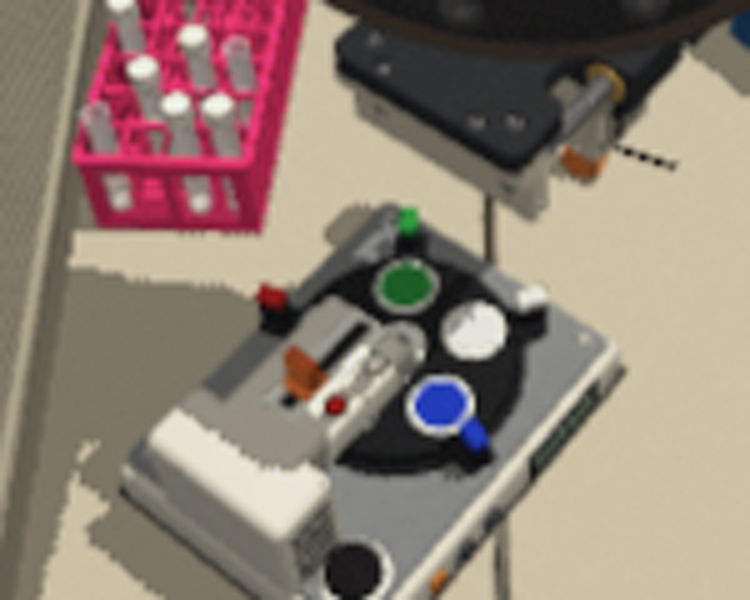

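Call:
jog_arm --pt "0 0 -12 0" --pt "0 0 -20 0" --pt "0 0 -20 0" --pt "0 0 -20 0" --pt "0 0 -20 0" --pt "0 0 -14 0" --pt "0 0 -7 0" --pt "0 0 0 0" --pt "0 0 0 0" --pt "0 0 0 0"

```text
clock: 9.82
tool_pos: [0.432, -0.0242, 0.0813]
orientation: [-180.0, -0.1, -10.4]
force: [0.3, 0.2, 0.1]
opening: 0.0005
```

Call:
jog_arm --pt "0 0 -8 0" --pt "0 0 -8 0" --pt "0 0 -6 0" --pt "0 0 -3 0" --pt "0 0 0 0" --pt "0 0 0 0" --pt "0 0 0 0" --pt "0 0 0 0" --pt "0 0 0 0" --pt "0 0 0 0"

```text
clock: 10.65
tool_pos: [0.4313, -0.0245, 0.0558]
orientation: [-180.0, -0.0, -10.5]
force: [-0.8, 0.4, 0.6]
opening: 0.0008
```

Run:
```python
from h import *
o=get_obs(); s=snapshot('wrist'); s['obs']=o; save('wrist8',s['image'],1.5); 
print(o['clock'],o['tool_pos'],o['orientation'],o['force'],o['opening'])
s=snapshot('scene'); save('scene8',s['image'],5,(140,190,290,310))
```

```text
10.65 [ 0.43127817 -0.02447099  0.0557699 ] [-1.79987295e+02 -2.18343273e-02 -1.04672643e+01] [-0.77260433  0.36010661  0.64809942] 0.0008189881100520525
```

View pics/wrist8.png

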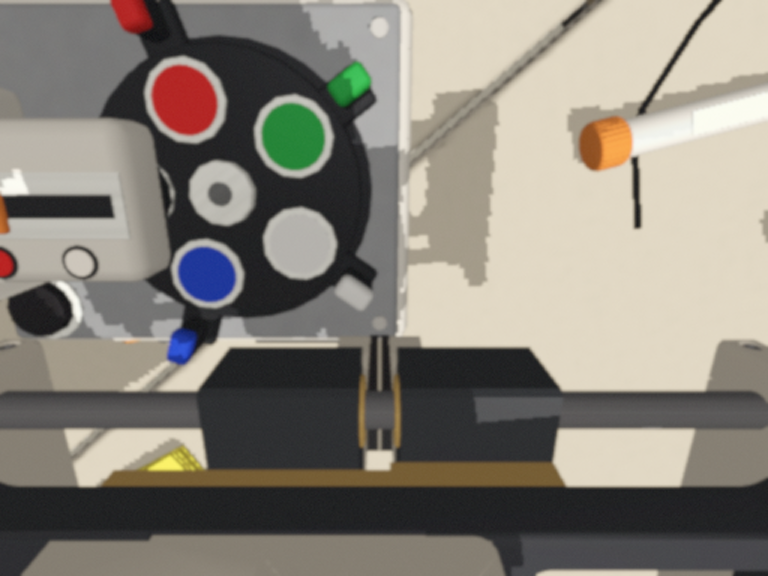

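View pics/scene8.png

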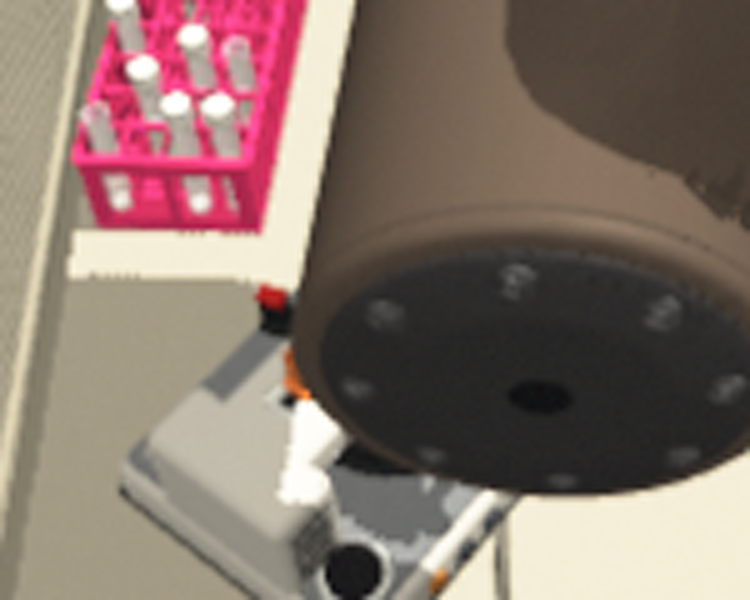

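Call:
jog_arm --pt "2.9 -0.5 0 0" --pt "2.9 -0.6 0 0" --pt "2.9 -0.5 0 0" --pt "2.9 -0.6 0 0" --pt "2 -0.4 0 0" --pt "2 -0.4 0 0" --pt "2 -0.3 0 0" --pt "2 -0.4 0 0" --pt "2 -0.4 0 0" --pt "2 -0.3 0 0"

```text
clock: 11.58
tool_pos: [0.4499, -0.031, 0.0543]
orientation: [179.7, 0.5, -10.6]
force: [-11.2, -5.0, 5.4]
opening: 0.0001
```

Call:
jog_arm --pt "2 -0.4 0 0" --pt "2 -0.4 0 0" --pt "2 -0.3 0 0" --pt "2 -0.4 0 0" --pt "2 -0.4 0 0" --pt "2 -0.3 0 0" --pt "2 -0.4 0 0" --pt "2 -0.4 0 0" --pt "2 -0.3 0 0" --pt "2 -0.4 0 0"

```text
clock: 12.42
tool_pos: [0.4714, -0.0344, 0.0544]
orientation: [179.8, 0.4, -10.5]
force: [-7.0, -6.0, 2.2]
opening: 0.0005
```

Run:
```python
from h import *
o=get_obs(); s=snapshot('wrist'); s['obs']=o; save('wrist9',s['image'],1.5); 
print(o['clock'],o['tool_pos'],o['orientation'],o['force'],o['opening'])
```

```text
12.4167 [ 0.4713521  -0.03435802  0.05440335] [179.79581228   0.35716307 -10.53497688] [-6.99252329 -6.01610063  2.24934738] 0.00047427743854221415
```

View pics/wrist9.png

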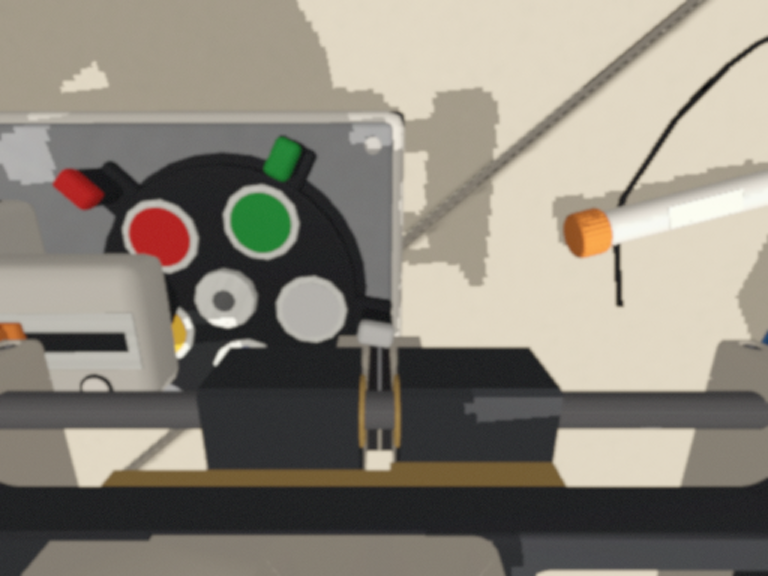

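Call:
jog_arm --pt "1.5 -0.3 0 0" --pt "1.5 -0.3 0 0" --pt "1.5 -0.2 0 0" --pt "1.5 -0.3 0 0" --pt "1.5 -0.3 0 0" --pt "1.5 -0.3 0 0" --pt "1.5 -0.3 0 0" --pt "1 -0.2 0 0" --pt "0 0 0 0" --pt "0 0 0 0"

```text
clock: 13.3
tool_pos: [0.4869, -0.0345, 0.0557]
orientation: [-180.0, -0.1, -10.5]
force: [0.8, -0.1, -0.4]
opening: 0.0004
```

Run:
```python
from h import *
o=get_obs(); s=snapshot('wrist'); s['obs']=o; save('wrist10',s['image'],1.5); 
print(o['clock'],o['tool_pos'],o['orientation'],o['force'],o['opening'])
```

```text
13.3 [ 0.48690973 -0.0345158   0.0557366 ] [-1.79970369e+02 -5.50566045e-02 -1.04593872e+01] [ 0.75850424 -0.13974056 -0.3763669 ] 0.0004001169341114575
```

View pics/wrist10.png

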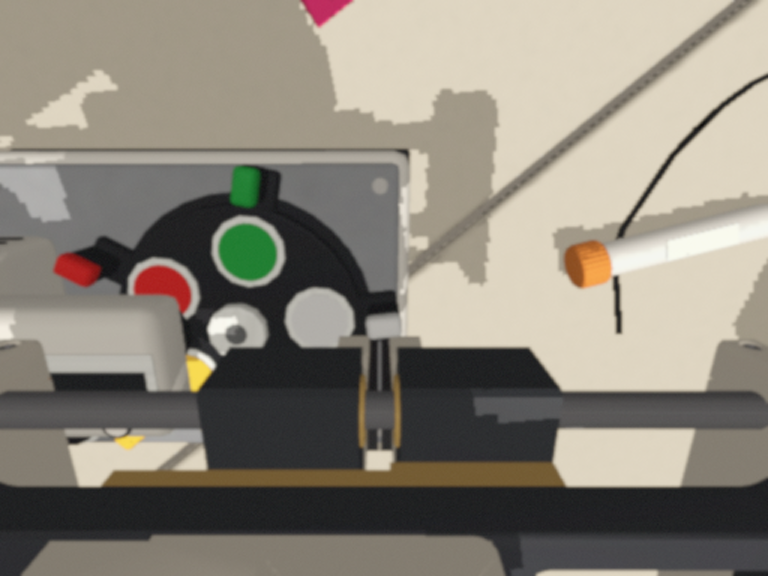

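Call:
jog_arm --pt "1 -0.2 0 0" --pt "1 -0.2 0 0" --pt "1 -0.2 0 0" --pt "1 -0.2 0 0" --pt "0 0 0 0" --pt "0 0 0 0" --pt "0 0 0 0" --pt "0 0 0 0" --pt "0 0 0 0" --pt "0 0 0 0"

```text
clock: 14.18
tool_pos: [0.4902, -0.0356, 0.0556]
orientation: [180.0, 0.0, -10.5]
force: [0.5, 0.2, -0.6]
opening: 0.0004
```

Run:
```python
from h import *
o=get_obs(); s=snapshot('wrist'); s['obs']=o; save('wrist11',s['image'],1.5); 
print(o['clock'],o['tool_pos'],o['orientation'],o['force'],o['opening'])
```

```text
14.1833 [ 0.4901834  -0.03564787  0.05556035] [ 1.79999958e+02  2.89837897e-03 -1.04736615e+01] [ 0.53664472  0.15019377 -0.57149766] 0.00035104232427518145
```

View pics/wrist11.png

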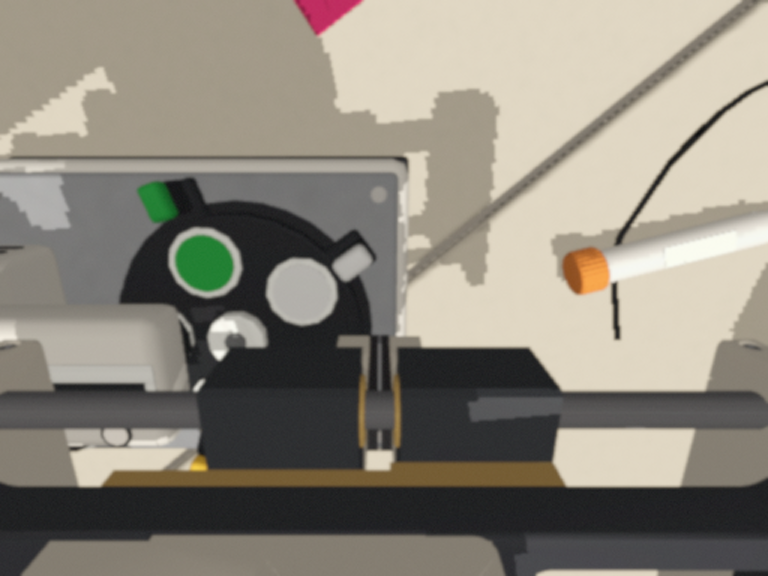

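Call:
jog_arm --pt "0 0 10 0" --pt "0 0 20 0" --pt "-2 0 30 0" --pt "-8 2 30 0" --pt "-12 2 25 0" --pt "-12 2 15 0" --pt "-12 2 8 0" --pt "-10 2 0 0" --pt "-3 1 0 0" --pt "0 0 0 0"

```text
clock: 15.07
tool_pos: [0.4303, -0.0245, 0.1931]
orientation: [-180.0, 0.0, -10.4]
force: [-0.2, -1.2, -0.3]
opening: 0.0006
```

Run:
```python
from h import *
o=get_obs(); s=snapshot('wrist'); s['obs']=o; np.save('wrist12.npy',s,allow_pickle=True); save('wrist12',s['image'],4,(50,20,250,170)); 
print(o['clock'],o['tool_pos'],o['orientation'],o['force'],o['opening'])
```

```text
15.0667 [ 0.43034221 -0.02454285  0.19306934] [-1.79993477e+02  2.34678154e-02 -1.04455617e+01] [-0.21543542 -1.17718399 -0.27812601] 0.0005700161735105634
```

View pics/wrist12.png

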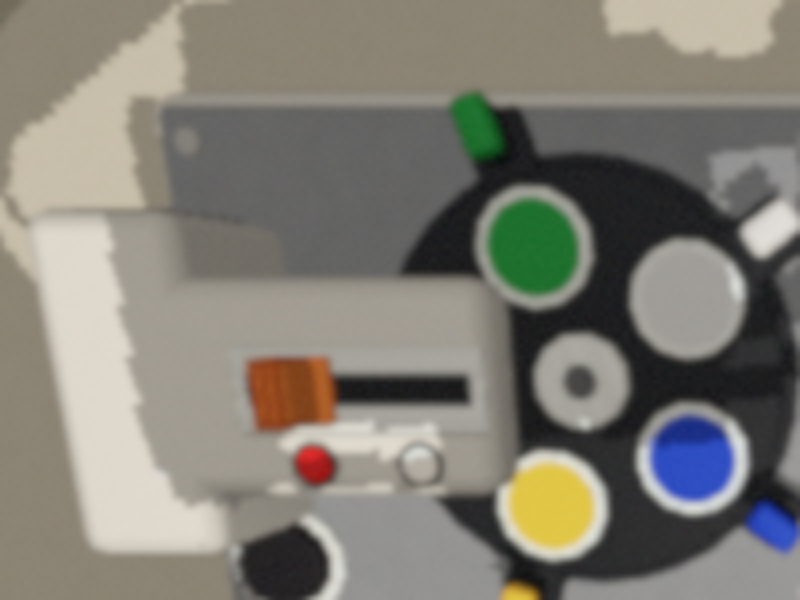

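```bash
sed -i 's/^for w in/if __name__=="__main__":\n for w in/; s/^q=o.x; print.*$//; s/^np.save.*$//; s/^for n,p in dict.*$//' fit.py
python3 - <<'E'
from fitw import *
s=wcam(np.load('wrist7.npy',allow_pickle=True).item())
ob={'hub':(293,175),'f_red':(276,125),'f_green':(333,144),'f_clear':(335,204),'f_blue':(283,221),'cover':(183,243)}
print(fitw(s,ob,1.5,0,0,[.5,.02,-.18,-2.5]))
s=wcam(np.load('wrist12.npy',allow_pickle=True).item())
ob={'hub':(580,381),'f_green':(534,246),'f_clear':(688,298),'f_blue':(692,459),'f_yellow':(552,506),'t_green':(477,126),'t_clear':(772,228),'t_blue':(774,526),'cover':(286,565)}
q,e=fitw(s,ob,4,50,20,[.5,.02,-.18,-1.25]);print(q,e)
E
```

```text
(array([ 0.50642669,  0.02163913, -0.17964742, -2.51403736]), np.float64(0.431924476490919))
[ 0.50645514  0.02148857 -0.17638618 -1.26357866] 0.40893272139025966
```

Call:
jog_arm --pt "0 0 -12 0" --pt "0 0 -20 0" --pt "0 0 -20 0" --pt "0 0 -20 0" --pt "0 0 -20 0" --pt "0 0 -16 0" --pt "0 0 -12 0" --pt "0 0 -10 0" --pt "0 0 -5 0" --pt "0 0 -2 0"

```text
clock: 15.95
tool_pos: [0.4307, -0.025, 0.055]
orientation: [179.9, 0.2, -10.5]
force: [0.1, -0.5, -1.2]
opening: 0.0002
```

Call:
jog_arm --pt "1 0 0 0" --pt "3 -0.5 0 0" --pt "3 -0.6 0 0" --pt "2.5 -0.5 0 0" --pt "2 -0.4 0 0" --pt "1.5 -0.3 0 0" --pt "1.5 -0.3 0 0" --pt "1.5 -0.3 0 0" --pt "1.5 -0.3 0 0" --pt "1.5 -0.3 0 0"

```text
clock: 16.78
tool_pos: [0.4473, -0.0292, 0.056]
orientation: [179.9, 0.3, -10.5]
force: [-9.9, -0.7, 6.9]
opening: 0.0003
```

Call:
jog_arm --pt "2 -0.4 0 0" --pt "2 -0.4 0 0" --pt "2 -0.3 0 0" --pt "2 -0.4 0 0" --pt "2 -0.4 0 0" --pt "2 -0.3 0 0" --pt "2 -0.4 0 0" --pt "2 -0.4 0 0" --pt "2 -0.3 0 0" --pt "2 -0.4 0 0"

```text
clock: 17.62
tool_pos: [0.4671, -0.0332, 0.0555]
orientation: [179.8, 0.3, -10.5]
force: [-6.0, -2.1, -0.2]
opening: 0.0003
```

Run:
```python
from h import *
o=get_obs(); s=snapshot('wrist'); s['obs']=o; save('wrist13',s['image'],1.5); 
print(o['clock'],o['tool_pos'],o['orientation'],o['force'],o['opening'])
```

```text
17.6167 [ 0.46708591 -0.03315819  0.05547023] [179.84240518   0.31576056 -10.53568805] [-6.00786054 -2.09782954 -0.19171776] 0.0003319148494259765
```

View pics/wrist13.png

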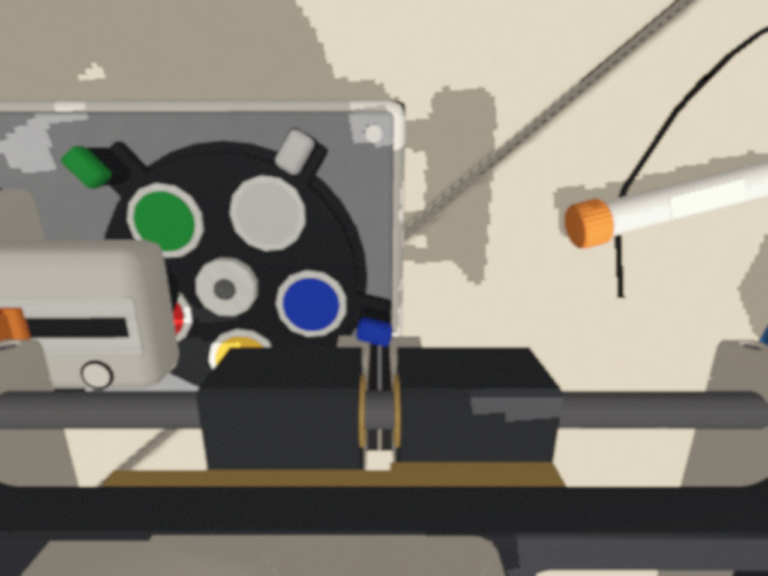

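Call:
jog_arm --pt "1.8 -0.3 0 0" --pt "1.8 -0.3 0 0" --pt "1.8 -0.3 0 0" --pt "1.8 -0.3 0 0" --pt "1.8 -0.3 0 0" --pt "1.5 -0.3 0 0" --pt "1.5 -0.3 0 0" --pt "1.5 -0.3 0 0" --pt "1.5 -0.3 0 0" --pt "1 -0.2 0 0"

```text
clock: 18.5
tool_pos: [0.4867, -0.0347, 0.0566]
orientation: [-180.0, -0.0, -10.5]
force: [-0.9, -0.3, -0.3]
opening: 0.0002
```

Call:
jog_arm --pt "1.5 -0.3 0 0" --pt "1.5 -0.3 0 0" --pt "1.5 -0.3 0 0" --pt "1.5 -0.2 0 0" --pt "1 -0.1 0 0" --pt "0 0 0 0" --pt "0 0 0 0" --pt "0 0 0 0" --pt "0 0 0 0" --pt "0 0 0 0"

```text
clock: 19.33
tool_pos: [0.4931, -0.036, 0.0565]
orientation: [180.0, 0.0, -10.5]
force: [0.2, 0.3, 1.0]
opening: 0.0002
```

Run:
```python
from h import *
o=get_obs(); s=snapshot('wrist'); s['obs']=o; save('wrist14',s['image'],1.5); 
print(o['clock'],o['tool_pos'],o['orientation'],o['force'],o['opening'])
```

```text
19.3333 [ 0.49311194 -0.03598103  0.05653834] [ 1.79995762e+02  6.72835356e-03 -1.04711221e+01] [0.17099003 0.29107763 1.01550726] 0.0002279008298447853
```

View pics/wrist14.png

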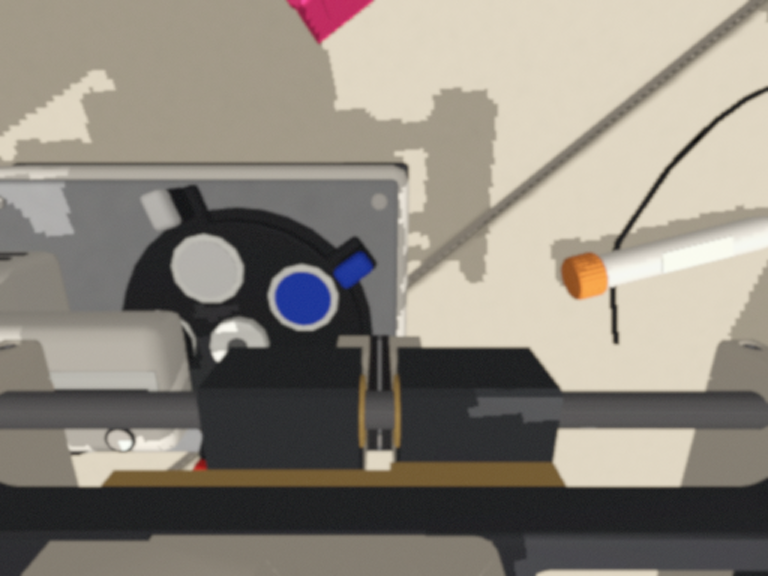

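Call:
jog_arm --pt "0 0 10 0" --pt "0 0 20 0" --pt "-2 0 30 0" --pt "-8 2 30 0" --pt "-13 2 25 0" --pt "-13 2 15 0" --pt "-13 2 8 0" --pt "-11 2 0 0" --pt "-3 1 0 0" --pt "0 0 0 0" --fingers 26

```text
clock: 20.22
tool_pos: [0.4293, -0.0248, 0.1941]
orientation: [-180.0, 0.0, -10.4]
force: [-0.3, 0.1, 0.5]
opening: 0.0259
```

Run:
```python
from h import *
o=get_obs(); s=snapshot('wrist'); s['obs']=o; np.save('wrist15.npy',s,allow_pickle=True); save('wrist15',s['image'],4,(50,20,250,170)); 
print(o['clock'],o['tool_pos'],o['orientation'],o['force'],o['opening'])
```

```text
20.2167 [ 0.42931121 -0.02481207  0.1941196 ] [-1.79989576e+02  1.95495841e-02 -1.04410670e+01] [-0.34527862  0.12872074  0.5203552 ] 0.02592561905784613
```

View pics/wrist15.png

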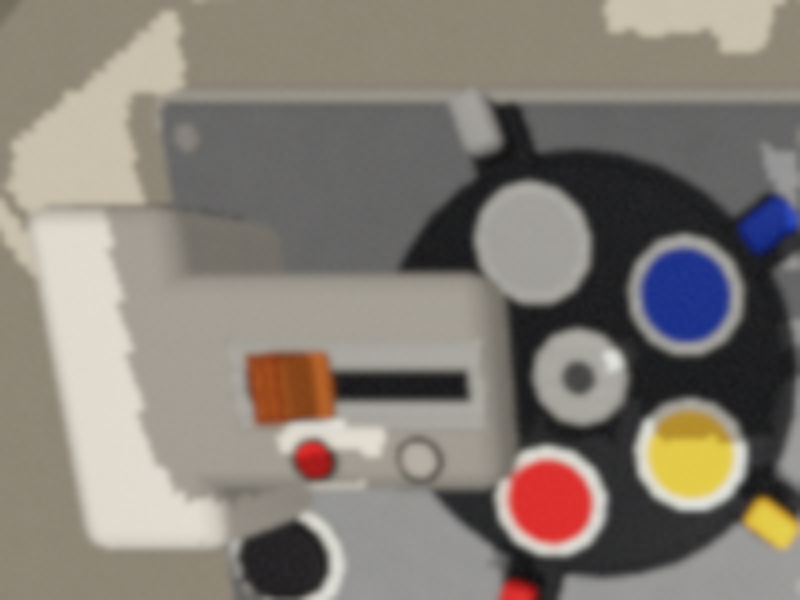

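Run:
```python
from fitw import *
s=wcam(np.load('wrist15.npy',allow_pickle=True).item())
ob={'hub':(578,377),'f_clear':(533,243),'f_blue':(686,294),'f_yellow':(691,454),'f_red':(551,501),'t_clear':(475,122),'t_blue':(770,223),'t_yellow':(772,520),'cover':(285,560)}
q,e=fitw(s,ob,4,50,20,[.5,.02,-.18,0]);print(q,e)
for y in (.030,.044,.054): print(y,W([0,y,.1],*q[:3]))
```

```text
[ 0.50653594  0.02153563 -0.17812458 -0.00241482] 0.41970492721739555
0.03 [0.51185147 0.05106096 0.1       ]
0.044 [0.51433204 0.06483945 0.1       ]
0.054 [0.51610388 0.07468123 0.1       ]
```

Call:
jog_arm --pt "11 12 1 0" --pt "13 15 1 0" --pt "13 15 1 0" --pt "13 15 1 0" --pt "13 15 0 0" --pt "13 14 0 0" --pt "8 9 0 0" --pt "3 4.5 0 0" --pt "0 0 0 0" --pt "0 0 0 0"

```text
clock: 21.1
tool_pos: [0.5168, 0.0743, 0.1979]
orientation: [179.9, 0.1, -10.5]
force: [-1.2, 0.5, 0.5]
opening: 0.0263
```

Call:
jog_arm --pt "0 0 -10 0" --pt "0 0 -18 0" --pt "0 0 -18 0" --pt "0 0 -14 0" --pt "0 0 -8 0" --pt "0 0 -5 0" --pt "0 0 0 0" --pt "0 0 0 0" --pt "0 0 0 0" --pt "0 0 0 0"

```text
clock: 21.93
tool_pos: [0.5177, 0.0748, 0.1264]
orientation: [-179.9, -0.1, -10.5]
force: [1.0, 0.3, -0.5]
opening: 0.0258
```

Run:
```python
from h import *
o=get_obs(); s=snapshot('wrist'); s['obs']=o; save('wrist16',s['image'],4,(190,170,330,310)); 
print(o['clock'],o['tool_pos'],o['orientation'],o['force'],o['opening'])
```

```text
21.9333 [0.517734   0.07478586 0.12638853] [-1.79948750e+02 -7.24726475e-02 -1.04633947e+01] [ 1.01222443  0.29682979 -0.47337524] 0.02576220711604741
```

View pics/wrist16.png

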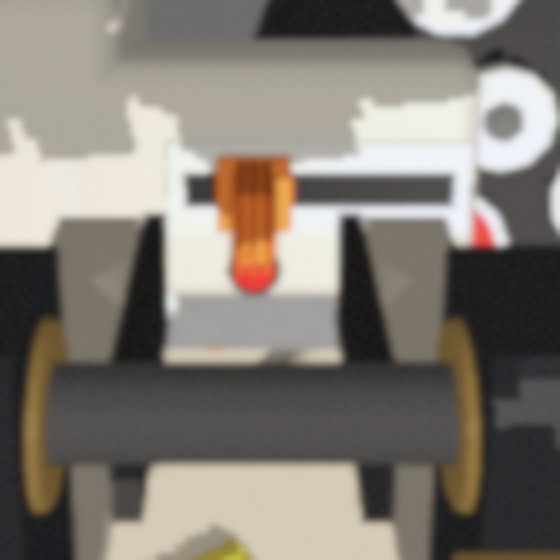

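Call:
jog_arm --pt "0 0 -8 0" --pt "0 0 -8 0" --pt "0 0 -7 0" --pt "0 0 -5 0" --pt "0 0 0 0" --pt "0 0 0 0" --pt "-0.2 -1 0 0" --pt "-0.5 -2.5 0 0" --pt "-0.5 -2.5 0 0" --pt "-0.2 -1.5 0 0"

```text
clock: 22.82
tool_pos: [0.5158, 0.0668, 0.0978]
orientation: [-180.0, -0.0, -10.5]
force: [-1.0, 0.1, -0.9]
opening: 0.0263
```

Call:
jog_arm --pt "-0.4 -2 0 0" --pt "-0.4 -2.5 0 0" --pt "-0.5 -2.5 0 0" --pt "-0.5 -2.5 0 0" --pt "-0.4 -2.5 0 0" --pt "-0.5 -2.5 0 0" --pt "-0.5 -2.5 0 0" --pt "-0.4 -2.5 0 0" --pt "-0.2 -1 0 0" --pt "0 0 0 0"

```text
clock: 23.65
tool_pos: [0.512, 0.0462, 0.0976]
orientation: [180.0, -0.0, -10.5]
force: [0.5, 0.1, -0.6]
opening: 0.0262
```

Call:
jog_arm --pt "-0.2 -1 0 0" --pt "0 0 0 0" --pt "-0.2 -1 0 0" --pt "0 0 0 0" --pt "0 0 0 0" --pt "0 0 0 0" --pt "0 0 0 0" --pt "0 0 0 0" --pt "0 0 0 0" --pt "0 0 0 0"

```text
clock: 24.48
tool_pos: [0.5116, 0.0445, 0.0975]
orientation: [180.0, 0.0, -10.5]
force: [1.4, 0.2, -0.5]
opening: 0.026
```

Run:
```python
from h import *
o=get_obs(); s=snapshot('wrist'); s['obs']=o; save('wrist17',s['image'],4,(190,170,330,310)); 
print(o['clock'],o['tool_pos'],o['orientation'],o['force'],o['opening'])
```

```text
24.4833 [0.51155755 0.04453085 0.09749058] [ 1.79991376e+02  9.59817220e-03 -1.04681481e+01] [ 1.35848089  0.18997543 -0.50880372] 0.026014290157776686
```

View pics/wrist17.png

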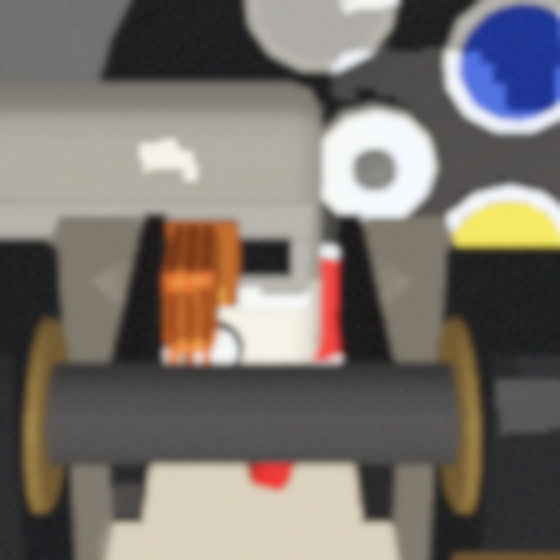

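Call:
jog_arm --pt "-0.2 -1 0 0" --pt "0 0 0 0" --pt "-0.2 -1 0 0" --pt "0 0 0 0" --pt "-0.1 -0.6 0 0" --pt "0 0 0 0" --pt "0 0 0 0" --pt "0 0 0 0" --pt "0 0 0 0" --pt "0 0 0 0"

```text
clock: 25.37
tool_pos: [0.5111, 0.0421, 0.0975]
orientation: [-180.0, -0.0, -10.5]
force: [0.8, 2.9, -2.1]
opening: 0.026
```

Call:
jog_arm --pt "-0.1 -0.7 0 0" --pt "0 0 0 0" --pt "0 0 0 0" --pt "0 0 0 0" --pt "-0.1 -0.4 0 0" --pt "0 0 0 0" --pt "0 0 0 0" --pt "0 0 0 0" --pt "0 0 0 0" --pt "0 0 0 0"

```text
clock: 26.2
tool_pos: [0.5112, 0.0419, 0.0975]
orientation: [-179.9, -0.0, -10.5]
force: [-0.7, 8.7, -2.2]
opening: 0.0261
```

Call:
jog_arm --pt "0.5 3 0 0" --pt "0.5 3 0 0" --pt "0.5 3.5 0 0" --pt "0 0 0 0" --pt "0 0 0 0" --pt "0 0 10 0" --pt "0 0 20 0" --pt "0 0 25 0" --pt "0 0 25 0" --pt "0 0 15 0"

```text
clock: 27.03
tool_pos: [0.5134, 0.0503, 0.1961]
orientation: [-179.9, -0.2, -10.5]
force: [-0.2, -0.3, -0.3]
opening: 0.0263
```

Call:
jog_arm --pt "-8 0 10 0" --pt "-14 0 10 0" --pt "-16 0 10 0" --pt "-16 0 5 0" --pt "-16 0 0 0" --pt "-16 0 0 0" --pt "-14 0 0 0" --pt "-8 0 0 0" --pt "0 0 0 0" --pt "0 0 0 0"

```text
clock: 27.87
tool_pos: [0.4043, 0.0504, 0.2279]
orientation: [-180.0, -0.0, -10.4]
force: [0.6, 0.2, -0.4]
opening: 0.0261
```

Run:
```python
from h import *
o=get_obs(); s=snapshot('wrist'); s['obs']=o; np.save('wrist18.npy',s,allow_pickle=True); save('wrist18',s['image'],4,(130,0,330,150)); 
print(o['clock'],o['tool_pos'],o['orientation'],o['force'],o['opening'])
s=snapshot('scene'); save('scene18',s['image'],5,(140,190,290,310))
s=snapshot('top'); save('top18',s['image'],1.5)
```

```text
27.8667 [0.40433323 0.05044113 0.22789538] [-1.79966018e+02 -3.93666964e-02 -1.04284787e+01] [ 0.56949806  0.24230945 -0.39807825] 0.026138847904425513
```

View pics/wrist18.png

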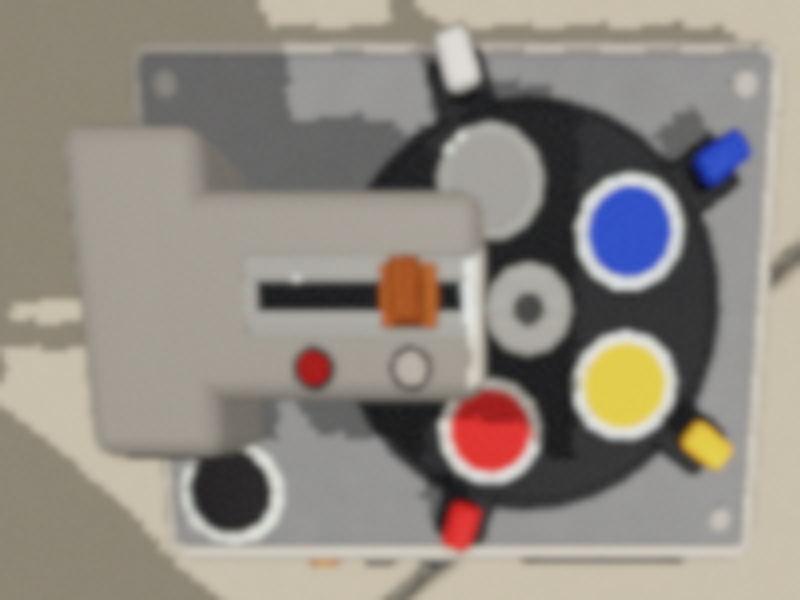

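View pics/scene18.png

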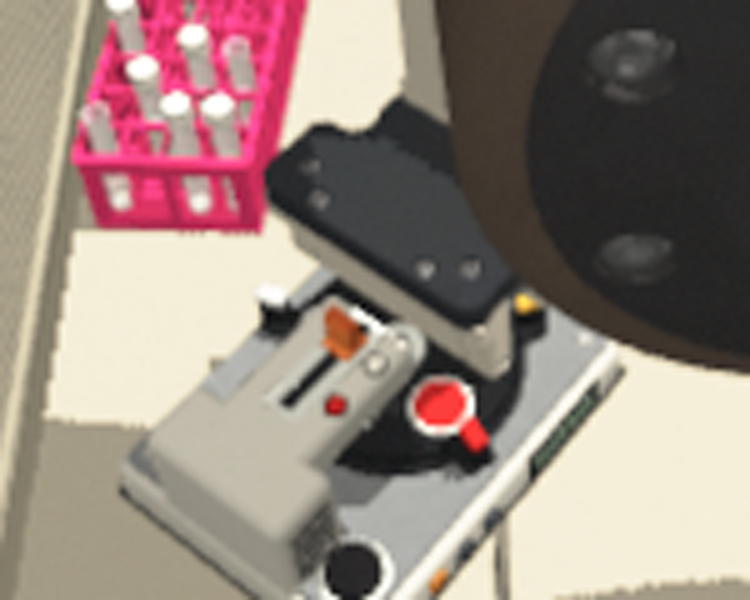

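View pics/top18.png

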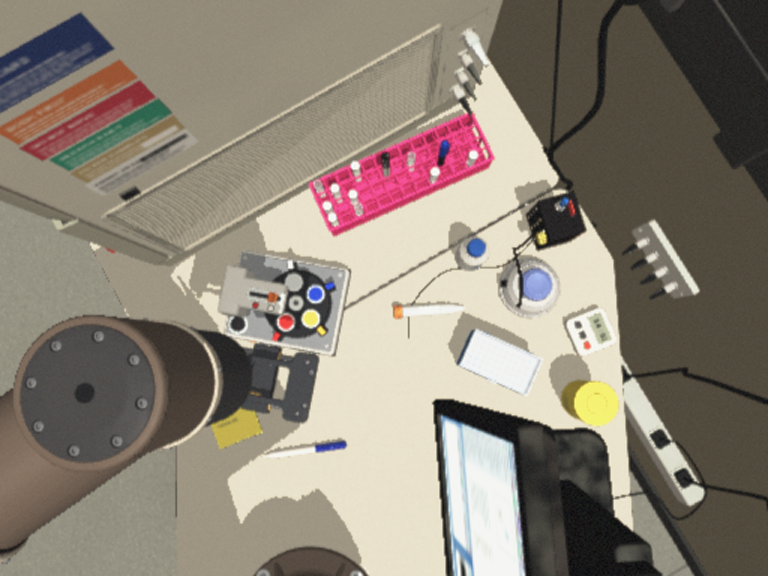

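The tab stands at the white dot (409,295 above the dot at 410,367). Red, yellow, blue and clear are all visible, so green is under the arm, and the bystanders are where they were. I'll make one last numeric fit of the turret and photometer, then hand in.

Run:
```python
from fitw import *
s=wcam(np.load('wrist18.npy',allow_pickle=True).item())
ob={'hub':(529,308),'f_clear':(490,181),'f_blue':(630,231),'f_yellow':(625,385),'f_red':(490,431),'t_clear':(458,62),'t_blue':(723,157),'t_yellow':(707,446),'t_red':(461,525),'cover':(231,488)}
q,e=fitw(s,ob,4,130,0,[.5,.02,-.18,0]);print(q,e)
p=onz(s,(406+.5)/4+129.5,(272+.5)/4-.5,.111);c,S=np.cos(q[2]),np.sin(q[2]);d=p[:2]-q[:2];print('tab own y',-S*d[0]+c*d[1])
from plant import close_job
print(close_job())
```

```text
[ 0.5063029   0.02166582 -0.19065462  0.0081173 ] 0.4538599344383326
tab own y 0.029605443762895443
the job is handed in; nothing more can be done
None
```

The filter change is done and handed in at about 28 s. The hand-in reported no verdict.

**What I did**
- **Closing the shutter:** I straddled the tab with the open fingers and pushed it to the red-dot end stop, where the force rose to about 6 N.
- **Turning the turret:** With the fingers closed, I pushed the clear tab and then the blue tab from the front right. Each push moved the turret one click counter-clockwise. The highest force I read between moves was about 13 N, briefly; it was not recorded continuously.
- **Opening the shutter:** I pushed the tab back to the white-dot end stop, where the force rose to about 9 N, then backed off and lifted clear.

**Last checks**
- **Turret:** it fits at 0.008 rad, which puts the green filter about 0.3 mm from the lamp port. Red, yellow, blue and clear are visible at the other four stations.
- **Shutter:** the tab is at own y of about 29.6 mm, against 30 mm for fully open.
- **Photometer:** its position is within about 0.5 mm of where it started. The fitted yaw varied by about 0.8° between pictures, which I take to be measurement noise.
- **Bystanders and robot:** the bystanders look unmoved in the top picture. The arm is clear, with tool force within noise (under 1 N).

No check failed.

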